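# Clamp a valve body on the test plate with a cam strap clamp

## Robot

A 6-joint arm with a two-finger parallel gripper is mounted at the origin on the work surface. World frame = base frame: x ahead of the robot, y to its left, z up, the work surface at z = 0. Lengths are in m, angles in rad, forces in N, time in s.
With the tool pointing down it reaches from about 0.2 to 0.875 m from the base axis. Payload 3.4 kg.
Tool frame: the origin (TCP) lies midway between the tips of the shut fingers; the grasp point (between the pads) lies arm.hold_point_z behind it (arm.hold_point_z is the distance from the TCP to the grasp point, in m); z points along the fingers, y is the line along which they close (so a half turn about z gives the same grasp; the last joint's range is limited). The gripper opens to 94 mm and grips with 3 to 60 N. Pads are 16 mm wide; open, the fingers measure 119 mm over their backs; the gripper's body (75 mm by 177 mm) begins 78 mm behind the grasp point.
Start: joints at [1.174, 0.276, 1.505, -0, 1.361, -0.121], TCP at [0.157, 0.553, 0.205] pointing down, gripper open.
Joint ranges: [-2.89, 2.89], [-0.75, 2.08], [0.22, 2.7], [-1.18, 4.32], [0.11, 2.71], [-2.7, 2.7]. Speed limits (rad/s): [2.57, 2.57, 3.14, 3.14, 3.14, 3.14].

## Interface

Orientations are given as a rotation vector (axis times angle).
In Python, from bench import arm, optics, nets gives the robot as it stands.
- The arm moves only by the tool arm_command, never from a script. Its argument "motion" is a list of rows, each a list of 4 numbers: the shift along the tool's x, y, z in m, then the turn about the tool's z in degrees. A call has 1 to 12 rows; each row shifts and turns the commanded pose from where the row before left it, along the tool's axes as they then stand; what a row does not reach is not made up. A row lasts 1/10 s, in which the tool goes at most 50 mm and 8.59 degrees, less where a joint would pass 70% of its speed; a pose out of reach is approached as far as the arm can. A call with a gripper value outside its range is refused whole. "claw" is the opening, from 0 (shut) to 1 (fully open), set as the call begins (left out, the last holds). The fingers move at their own pace and stop on an object; "grip_force" is the grip in N (left out, the last holds). Time passes only in rows, so rows that do not move let the fingers close. It gives the time, the measured TCP pose, the force, the opening and the grip force at its end, in the units of the state.
- arm.state(): the state, without advancing time (a new reading comes with each control period).
- optics.camera(name): name is "side" or "top"; returns (picture, depth): 480x640x3 uint8, blue, green, red; 480x640 float32, m along the optical axis (not along the pixel's ray), 0 where there is no reading.
- optics.get_calibration(name): a dict with "fx", "fy", "cx", "cy" (pixels), "k1" (the pictures are not rectified: a ray, as slopes to the right and down, at radius r is drawn at 1 + k1 r^2 times it, then the intrinsics apply), "R" (3x3) and "t" (3): a world point X has camera coordinates R X + t. Camera axes: x right, y down, z forward; pixel columns grow to the right and rows downward; lengths in m; the calibration is good to about 2 mm. A picture is of the moment at which its call begins. get_calibration takes no time and is no camera call.
- arm.sign_off(): hands the job in; it is judged then, once.
Trained networks look in the newest picture that a camera, given by its name, has taken for a name from the list of things; names that differ only in an ending like _2 or _b are one class to them, and where a whole thing is asked for, a point or a joint stands for the part that bears it (a point fixed in the world has none). Each returns a list of dicts, best first, with "p" (0 to 1); they miss things now and then, are a little off and sometimes report something else, mostly with a low value. They report only what shows in the picture. A call takes as long as a camera call. They do not tell look-alikes from the thing itself.
- nets.trace(label, camera): "region" (480x640 bool, what is visible of it).
- nets.pinpoint(label, camera): "position" ([x, y, z] in m, in world coordinates, good to about 4 mm: a listed point, or the origin of a listed thing).
The state is a dict: "time_s": time; "joints": joint angles; "joint_vel": joint speeds; "effort": joint torques, N m; "eef_pos": TCP position; "eef_rot": TCP orientation; "ft_force": force on the tool from outside, world axes, zero at the start; "wrist_torque": the same for the moment, N m; "opening": finger opening in m; "grasp_force": force on a finger pad.
Only numpy, scipy, OpenCV 4.12 (cv2) and the standard library are available. Lean on these libraries where they do the work, as an engineer would, in place of code of your own. Each camera call takes 0.05 s, during which the arm holds its last target. There are 200 camera calls.

## Task

Clamp the loose aluminium valve body on the steel test plate. Flip the cam lever up until it is fully open, slide the valve body's low foot in under the strap until it rests square against both the end stop and the side rail, screw the T-shaped nut down (clockwise) until the rubber foot just touches the valve body's foot, then flip the lever down fully closed and let go. Leave the other things on the bench where they are.

Things in the scene. Friction and masses are not known exactly. Their poses are not given: they have to be found in the camera images.
- plate: Fixed steel test plate, 330 x 130 x 16 mm, carrying the clamp. Origin on the bench under the clamp's stud; x runs along the strap from the lever end to the nose, under which the valve body goes; z up. It spans x -135 to +195 mm, y -65 to +65 mm. In line along x: lever (x below -90), cam pin (-90), stud with nut (0), end stop (+55), rubber-footed spindle (+80).
- end_stop (a point): Top edge of the end stop's face, in its middle: a low bar, 10 mm high, 50 mm wide, across the plate under the strap. Its upright face at plate x = +55 mm looks to the plate's +x; the end of the valve body's foot goes against it. Axes of the plate.
- side_rail (a point): Top edge of the side rail's face, in its middle: a low bar along x (plate x 65 to 180 mm), 10 mm high, 12 mm wide. Its upright face at plate y = -25 mm looks to the plate's +y; the valve body's side goes against it. Axes of the plate.
- seat (a point): Point on the plate's top face (16 mm above the bench) straight below the spindle, at plate x = +80 mm, y = 0, with the plate's axes: where the middle of the valve body's foot belongs.
- strap_mid (a point): Middle of the strap at the stud: a steel bar 42 mm wide (32 at the nose), 18 mm thick, from plate x = -113 to +99 mm, its underside some 60 mm above the bench; it rocks by up to 0.1 rad.
- lever_grip (a point): Centre of the black moulded grip on the end of the cam lever, 130 mm from the cam pin: 70 mm long (along the lever, this point's x), 24 mm wide (its y, parallel to the hinge axis), 22 mm thick; the flat steel lever bar is 14 mm wide, 10 mm thick.
- cam_pin (a point): The cam lever's hinge: level pin across the rear of the strap, at plate x = -90 mm, 66 mm above the bench with the lever closed and 58 mm with it open. The hinge axis is parallel to the plate's y.
- lever (a joint): Angle of the cam lever in rad: 0 = closed (lying level, pointing to the plate's -x), 1.25 = fully open (at its stop, standing up, leaning to -x). Measured from the strap, which rocks 0.09 rad the other way as it opens. Stays where it is left; takes 3 to 6 N at the grip. Opening lifts the rubber foot 7 mm, closing lowers it 7 mm.
- nut_grip (a point): On the adjusting nut's axis, in its grip bar, 104 to 108 mm above the bench. Dark steel T-nut: upright flat grip bar 72 mm long (this point's x), 16 mm thick (its y), 32 mm tall on a round 36 mm collar; the bar reaches 18 mm below this point (collar top) and 14 mm above. Axis upright within 0.1 rad.
- nut (a joint): Turn of the adjusting nut in rad, grows clockwise seen from above (tightening), range 0 to 5.5; each rad lowers the rubber foot by 2.4 mm and the nut itself by 1.3 mm (coarse thread). Takes about 0.2 N m; stays where it is left.
- rubber_foot (a point): Centre of the underside of the black rubber foot (24 mm across) on the spring spindle under the strap's nose. With the valve body home and the lever open, its height above valve_foot is the gap to close with the nut.
- spindle (a joint): How far the spring spindle is pushed up into the strap, in m: 0 = free; the spring presses with 4 N plus 7 N per mm. If the rubber foot just touched before the lever was closed, it ends at 0.006 to 0.007 (about 50 N).
- valve_center (a point): Centre of the valve body's tall block (56 mm in x, 50 in y, 70 high), half-way up; axes of the valve body. A foot 50 wide, 24 high sticks out to -x, from x = -28 to -84 mm. Centre of mass 14 mm to -x of this point. Brass ports: 12 mm high on top, 16 long on the +x face. 0.5 to 0.85 kg. Home: axes parallel to the plate's, this point at plate x = +139 mm, y = 0, 51 mm above the bench. Grip across y.
- valve_foot (a point): Middle of the top face of the valve body's foot, 24 mm above its underside, 59 mm to -x from the tall block's middle. Home, it lies straight above seat.
- red_bin: Red plastic parts bin, 90 x 170 x 60 mm, a bystander. Origin under its centre.
- jar: Glass jar with white lid, 72 mm across, 100 mm high, a bystander. Origin under its centre.
- wrench: Steel spanner 170 mm long lying on the bench, a bystander. Origin at its underside.
There are look-alikes about, which are no part of the job. What is shaped like the part that bears valve_center but green or pink is not meant.

How it is judged:
By the outcome, as a careful person would: the job done as asked, in the order asked, and still so for the second after the job is handed in, with the robot touching nothing.
It also fails if it takes over 72 s, if anything falls off the work surface, if the arm or the gripper's body presses on something with over 40 N, if the wrist force passes 120 N, or if a joint passes its speed limit or range.

## Working session

There is one attempt and no reset: what is moved stays moved. The work goes in short steps, Python scripts to look and compute and a tool call to move; the robot and the scene stay as the last step left them, time stands still between calls to the robot, and variables do not carry over. Pictures are saved under pics/ and viewed, at most 10 in all, crops included, and the job is handed in when it is done.

Besides the shell and the picture viewer there is one more tool, called after "Call:" by a JSON object that holds its "fn" and its "kwargs", one argument or row to a line. arm_command: Moves the arm, as the interface text tells. Its arguments: {"type":"object","properties":{"motion":{"type":"array"},"claw":{"type":"number"},"grip_force":{"type":"number"}},"required":["motion"]}

```bash
ls; mkdir -p pics; cat > h.py <<'E'
from bench import arm, optics, nets
import numpy as np, cv2
from scipy.spatial.transform import Rotation as R
def cloud(cam):
    img,d=optics.camera(cam); c=optics.get_calibration(cam)
    K=np.array([[c['fx'],0,c['cx']],[0,c['fy'],c['cy']],[0,0,1]])
    return img,d,c,K
def world(d,c,K,mask):
    v,u=np.nonzero(mask&(d>0)); z=d[v,u]
    p=cv2.undistortPoints(np.stack([u,v],1).astype(np.float64)[:,None],K,np.array([c['k1'],0,0,0.]))[:,0]
    P=np.c_[p*z[:,None],z]
    return (P-np.array(c['t']))@np.array(c['R']), np.c_[u,v]
def proj(X,c,K):
    rv=cv2.Rodrigues(np.array(c['R'],float))[0]
    return cv2.projectPoints(np.array(X,float).reshape(-1,1,3),rv,np.array(c['t'],float),K,np.array([c['k1'],0,0,0.]))[0][:,0]
E
python3 - <<'E'
from h import *
s=arm.state(); print(s['eef_pos'],s['eef_rot'],s['opening'],arm.hold_point_z)
for cam in ['top','side']:
    img,d=optics.camera(cam); cv2.imwrite(f'pics/{cam}0.png',img)
    print(cam)
    for l in ['plate','end_stop','side_rail','seat','strap_mid','lever_grip','cam_pin','nut_grip','rubber_foot','valve_center','valve_foot','red_bin','jar','wrench']:
        print(l,[(np.round(q['position'],4).tolist(),round(q['p'],2)) for q in nets.pinpoint(l,cam)[:4]])
E
```

```text
pics
[0.15637143 0.55275206 0.20463402] [-4.31762388e-01 -3.11133989e+00  2.70580903e-03] 0.09372079348048913 0.0188
top
plate [([0.5041, -0.0991, 0.0025], 0.65)]
end_stop [([0.4945, -0.0445, 0.0217], 0.61)]
side_rail [([0.5127, 0.0236, 0.0285], 0.6)]
seat [([0.4909, -0.0207, 0.0159], 0.57)]
strap_mid [([0.5075, -0.1011, 0.0654], 0.81)]
lever_grip [([0.5462, -0.3086, 0.0676], 0.74)]
cam_pin [([0.52, -0.1913, 0.0649], 0.65)]
nut_grip [([0.5113, -0.0958, 0.1066], 0.73), ([0.523, -0.1893, 0.0629], 0.58)]
rubber_foot []
valve_center [([0.3206, 0.3594, 0.0375], 0.87), ([0.4428, 0.506, 0.0341], 0.78), ([0.4708, 0.3197, 0.0377], 0.76), ([0.5833, 0.313, 0.035], 0.75)]
valve_foot [([0.4956, 0.5338, 0.0211], 0.97), ([0.4601, 0.2646, 0.0245], 0.93), ([0.6422, 0.3196, 0.0237], 0.74), ([0.3436, 0.4131, 0.0235], 0.7)]
red_bin [([0.7642, 0.0917, -0.0009], 0.98)]
jar [([0.7319, -0.1526, -0.0011], 0.8)]
wrench [([0.3394, 0.1363, 0.0023], 0.89), ([0.4595, 0.2665, 0.0235], 0.59)]
side
plate [([0.5105, -0.0996, 0.0015], 0.96)]
end_stop [([0.4963, -0.0408, 0.0256], 0.66)]
side_rail [([0.5068, 0.0272, 0.0233], 0.62)]
seat [([0.4929, -0.0225, 0.0118], 0.61), ([0.5113, 0.0253, 0.0211], 0.4)]
strap_mid [([0.5073, -0.0979, 0.0659], 0.61)]
lever_grip [([0.5484, -0.3118, 0.0667], 0.94)]
cam_pin [([0.5278, -0.1853, 0.066], 0.95)]
nut_grip [([0.505, -0.0989, 0.1079], 0.9)]
rubber_foot [([0.4887, -0.0265, 0.0371], 0.44), ([0.5062, -0.0995, 0.065], 0.36), ([0.4747, 0.3186, 0.0335], 0.16)]
valve_center [([0.4449, 0.5091, 0.0344], 0.93), ([0.3179, 0.3625, 0.0378], 0.88), ([0.6092, 0.5011, 0.0334], 0.87), ([0.5831, 0.3128, 0.0371], 0.75)]
valve_foot [([0.495, 0.5334, 0.0257], 0.94), ([0.6437, 0.3148, 0.0219], 0.7), ([0.3468, 0.4086, 0.0247], 0.7), ([0.4606, 0.2628, 0.0259], 0.6)]
red_bin [([0.7619, 0.098, 0.0005], 0.57), ([0.4995, -0.0409, 0.0278], 0.32)]
jar [([0.7351, -0.1505, 0.002], 0.9)]
wrench [([0.3429, 0.1369, -0.0009], 0.66)]
```

View pics/top0.png

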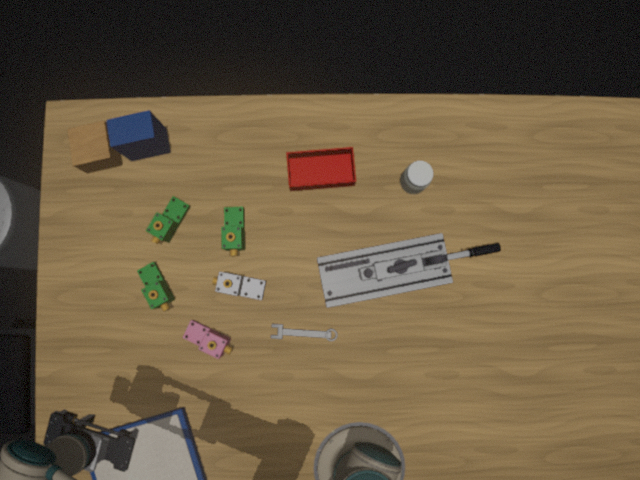

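View pics/side0.png

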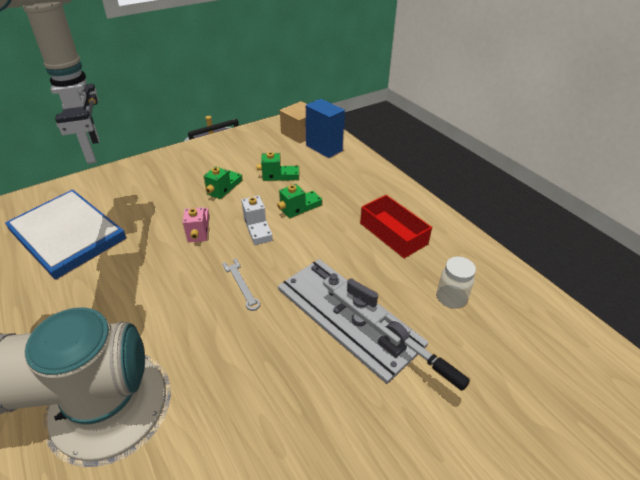

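The top view shows the silver valve body at about (240,287), with its foot pointing right. The clamp plate is at about (385,270), lever to the right and closed, with side rail and nose on its left. The green and pink ones are decoys. The side view agrees. Next I'll refine the poses with depth.

```bash
cat >> h.py <<'E'
def rect(P):
    r=cv2.minAreaRect((P[:,:2]*1000).astype(np.float32)); return [np.round(x,1) for x in r]
def go(target,yaw_y=None):
    """print turn and tool-axes shift to bring TCP to target with tool y at world angle yaw_y (deg, mod 180)"""
    s=arm.state(); M=R.from_rotvec(s['eef_rot']).as_matrix()
    a=np.degrees(np.arctan2(M[1,1],M[0,1])); turn=0
    if yaw_y is not None:
        turn=(a-yaw_y+90)%180-90
    M2=M@R.from_euler('z',turn,degrees=True).as_matrix()
    d=M2.T@(np.array(target)-s['eef_pos'])
    print('t',round(s['time_s'],2),'pos',np.round(s['eef_pos'],4),'yaw_y',round(a,1),'z-axis',np.round(M[:,2],3),'turn',round(turn,1),'then shift',np.round(d,4),'j6',round(s['joints'][5],2))
E
python3 - <<'E'
from h import *
for cam in ['top','side']:
    img,d,c,K=cloud(cam); print(cam,'fx',c['fx'],'campos',np.round(-np.array(c['R']).T@np.array(c['t']),3))
    for l in ['plate','valve_center','lever','nut']:
        for q in nets.trace(l,cam)[:6]:
            m=q['region']; P,uv=world(d,c,K,m)
            if len(P)<20: continue
            col=np.median(img[m],0)
            if l=='valve_center' and np.ptp(col)>40: continue
            print(l,round(q['p'],2),len(P),'col',col,'z',np.round(np.percentile(P[:,2],[2,50,98]),4))
            if l=='plate': S=P[abs(P[:,2]-.016)<.005]; print('  platetop',rect(S),np.median(S[:,2]))
            elif l=='valve_center':
                for a,b in [(.018,.03),(.062,.075)]:
                    S=P[(P[:,2]>a)&(P[:,2]<b)]; print('  ',a,len(S),rect(S) if len(S)>5 else '',np.round(S.mean(0),4))
            else:
                zz=np.percentile(P[:,2],98); S=P[P[:,2]>zz-.012]; print('  ',rect(S),np.round(S.mean(0),4))
go([.547,-.310,.1])
E
```

```text
top fx 531.3673628038179 campos [0.449 0.108 1.367]
plate 0.78 7105 col [140. 141. 143.] z [0.0084 0.0177 0.1188]
  platetop [array([503.2, -68.8]), array([130.5, 330.7]), np.float64(10.7)] 0.01618892184187913
valve_center 0.62 998 col [163. 162. 165.] z [0.0181 0.0455 0.084 ]
   0.018 431 [array([459.4, 268.6]), array([57.6, 49.4]), np.float64(78.4)] [0.4591 0.2682 0.0241]
   0.062 394 [array([470.3, 323.4]), array([57.2, 49.9]), np.float64(78.3)] [0.4697 0.3225 0.0699]
lever 0.89 513 col [41. 45. 49.] z [0.0684 0.0796 0.0896]
   [array([ 537.2, -255.4]), array([ 21.5, 183.6]), np.float64(11.1)] [ 0.5404 -0.2692  0.0824]
nut 0.69 287 col [72. 69. 72.] z [0.0751 0.1188 0.1249]
   [array([508.3, -96.1]), array([15.7, 68.8]), np.float64(19.4)] [ 0.5082 -0.0962  0.1205]
side fx 450.0295552222363 campos [ 0.112 -0.549  0.786]
plate 0.74 8738 col [129. 130. 133.] z [0.0051 0.0167 0.1183]
  platetop [array([501.9, -70.2]), array([133. , 329.9]), np.float64(10.4)] 0.015009272507062181
valve_center 0.56 940 col [154. 161. 164.] z [0.0046 0.0318 0.081 ]
   0.018 344 [array([462.6, 285.6]), ar
[... 491 characters left out ...]
 [65.  61.  62.5] z [0.0825 0.1085 0.1213]
   [array([507.9, -99.2]), array([17.2, 69.2]), np.float64(16.9)] [ 0.506  -0.1014  0.1176]
nut 0.91 572 col [65. 61. 63.] z [0.0823 0.1093 0.1214]
   [array([507.9, -99.3]), array([17.2, 70.1]), np.float64(16.9)] [ 0.5063 -0.1017  0.1177]
nut 0.31 8664 col [131. 132. 133.] z [0.0058 0.0167 0.1182]
   [array([506.9, -98.8]), array([15.8, 70.6]), np.float64(16.4)] [ 0.5056 -0.1011  0.1168]
nut 0.26 967 col [152. 161. 164.] z [0.0043 0.0326 0.081 ]
   [array([469.9, 322.1]), array([55.2, 49.3]), np.float64(81.9)] [0.4686 0.3181 0.0731]
t 2.0 pos [0.1566 0.5533 0.2055] yaw_y 74.2 z-axis [ 0.  0. -1.] turn 0 then shift [-0.6107 -0.7244  0.1054] j6 -0.12
```

Call:
{"fn": "arm_command", "kwargs": {
  "motion": [
    [0,0,0,8],
    [0,0,0,8],
    [0,0,0,8],
    [0,0,0,8],
    [0,0,0,8],
    [0,0,0,8],
    [0,0,0,8],
    [0,0,0,7.6]
  ],
  "claw": 0.55
}}

```text
time_s: 2.8
eef_pos: [0.1566, 0.5533, 0.2055]
eef_rot: [-2.014, -2.411, -0.0]
ft_force: [-0.0, 0.2, -0.2]
opening: 0.052
grasp_force: 0.0
```

Call:
{"fn": "arm_command", "kwargs": {
  "motion": [
    [-0.04,0.01,0,0],
    [-0.04,0.01,0,0],
    [-0.04,0.01,0,0],
    [-0.04,0.01,0,0],
    [-0.04,0.01,0,0],
    [-0.04,0.01,0,0],
    [-0.04,0.01,0,0],
    [-0.04,0.01,0,0],
    [-0.04,0.01,0,0],
    [-0.04,0.01,0,0],
    [-0.04,0.01,0,0],
    [-0.04,0.01,0,0]
  ]
}}

```text
time_s: 4.0
eef_pos: [0.3633, 0.102, 0.2058]
eef_rot: [2.006, 2.416, 0.002]
ft_force: [0.6, 0.1, 0.4]
opening: 0.052
grasp_force: 0.0
```

Call:
{"fn": "arm_command", "kwargs": {
  "motion": [
    [-0.04,0.01,0,0],
    [-0.04,0.01,0,0],
    [-0.04,0.01,0,0],
    [-0.04,0.01,0,0],
    [-0.04,0.01,0,0],
    [-0.04,0.01,0,0],
    [-0.04,0.01,0,0],
    [-0.04,0.01,0,0],
    [-0.04,0.01,0,0],
    [-0.04,0.01,0,0],
    [-0.04,0.005,0,0],
    [0,0,0,0]
  ]
}}

```text
time_s: 5.2
eef_pos: [0.5483, -0.3148, 0.2043]
eef_rot: [2.01, 2.412, -0.002]
ft_force: [-0.6, 0.9, -0.3]
opening: 0.0517
grasp_force: 0.0
```

```bash
python3 - <<'E'
from h import *
go([.548,-.3135,.047],10.6)
E
```

```text
t 5.2 pos [ 0.5483 -0.3148  0.2043] yaw_y 10.4 z-axis [ 0.001 -0.003 -1.   ] turn -0.2 then shift [ 1.700e-03 -1.000e-04  1.573e-01] j6 -0.81
```

Call:
{"fn": "arm_command", "kwargs": {
  "motion": [
    [0.001,0,0.03,0],
    [0.001,0,0.04,0],
    [0,0,0.04,0],
    [0,0,0.03,0],
    [0,0,0.017,0],
    [0,0,0,0]
  ]
}}

```text
time_s: 5.8
eef_pos: [0.5444, -0.3054, 0.0457]
eef_rot: [-2.002, -2.412, 0.0]
ft_force: [-0.4, 0.0, 0.5]
opening: 0.0515
grasp_force: 0.0
```

Call:
{"fn": "arm_command", "kwargs": {
  "motion": [
    [0,0,0,0],
    [0,0,0,0],
    [0,0,0,0],
    [0,0,0,0],
    [0,0,0,0]
  ],
  "claw": 0.1,
  "grip_force": 15
}}

```text
time_s: 6.3
eef_pos: [0.5471, -0.308, 0.0495]
eef_rot: [2.006, 2.416, 0.0]
ft_force: [0.0, -0.8, 1.4]
opening: 0.0241
grasp_force: 15.0
```

Call:
{"fn": "arm_command", "kwargs": {
  "motion": [
    [0.001,0,-0.012,0],
    [0.002,0,-0.012,0],
    [0.003,0,-0.012,0],
    [0.0045,0,-0.011,0],
    [0.0055,0,-0.011,0],
    [0.0065,0,-0.01,0],
    [0.0075,0,-0.009,0],
    [0.0085,0,-0.0085,0],
    [0.0095,0,-0.0075,0],
    [0.01,0,-0.0065,0],
    [0.011,0,-0.0055,0],
    [0.008,0,-0.003,0]
  ]
}}

```text
time_s: 7.5
eef_pos: [0.5326, -0.2322, 0.1575]
eef_rot: [2.004, 2.416, -0.002]
ft_force: [1.1, -4.5, -8.5]
opening: 0.0238
grasp_force: 15.0
```

Call:
{"fn": "arm_command", "kwargs": {
  "motion": [
    [0.005,0,-0.0015,0],
    [0.002,0,-0.0005,0],
    [0,0,0,0],
    [0,0,0,0]
  ]
}}

```text
time_s: 7.9
eef_pos: [0.5316, -0.2257, 0.1595]
eef_rot: [2.006, 2.416, 0.0]
ft_force: [1.0, -3.3, 0.8]
opening: 0.0239
grasp_force: 15.0
```

```bash
python3 - <<'E'
from h import *
s=arm.state();print(s['ft_force'],s['opening']);go([0,0,0])
o=np.array([.5081,-.099]);X=np.array([-.184,.983])
for cam in ['side','top']:
    img,d=optics.camera(cam)
    cv2.imwrite(f'pics/lev_{cam}.png',img)
    for l in ['cam_pin','lever_grip']:
        print(cam,l,[(np.round(q['position'],4),round((np.array(q['position'][:2])-o)@X,4),round(q['p'],2)) for q in nets.pinpoint(l,cam)[:2]])
img=cv2.imread('pics/lev_side.png'); cv2.imwrite('pics/lev_c.png',cv2.resize(img[200:420,250:510],None,fx=3,fy=2.7)[:594,:780])
E
```

```text
[ 1.04405527 -3.288238    0.8002    ] 0.023856937701252752
t 7.9 pos [ 0.5316 -0.2257  0.1595] yaw_y 10.6 z-axis [ 0.001 -0.001 -1.   ] turn 0 then shift [ 0.3198 -0.4813  0.1585] j6 -0.71
side cam_pin [(array([ 0.5276, -0.1879,  0.0564]), np.float64(-0.091), 0.68)]
side lever_grip [(array([ 0.5328, -0.2352,  0.1762]), np.float64(-0.1384), 0.93)]
top cam_pin [(array([ 0.521 , -0.1866,  0.0549]), np.float64(-0.0885), 0.52)]
top lever_grip [(array([ 0.5341, -0.2317,  0.1757]), np.float64(-0.1352), 0.61)]
```

View pics/lev_c.png

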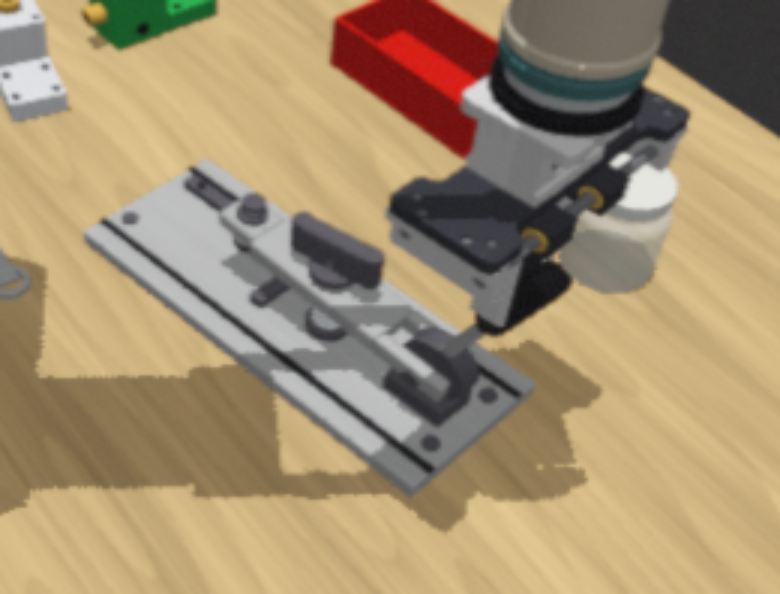

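The lever is up, leaning outward, still held by the fingers. I'll push it gently into its stop to make sure.

Call:
{"fn": "arm_command", "kwargs": {
  "motion": [
    [0.003,0,-0.001,0],
    [0.003,0,-0.001,0],
    [0,0,0,0],
    [0,0,0,0]
  ]
}}

```text
time_s: 8.6
eef_pos: [0.5313, -0.224, 0.16]
eef_rot: [2.002, 2.412, -0.008]
ft_force: [2.1, -13.8, -4.1]
opening: 0.0242
grasp_force: 15.0
```

Call:
{"fn": "arm_command", "kwargs": {
  "motion": [
    [0.004,0,-0.001,0],
    [0,0,0,0],
    [0,0,0,0]
  ]
}}

```text
time_s: 8.9
eef_pos: [0.5307, -0.2212, 0.1604]
eef_rot: [2.001, 2.411, -0.01]
ft_force: [3.3, -16.3, -8.2]
opening: 0.0239
grasp_force: 15.0
```

Call:
{"fn": "arm_command", "kwargs": {
  "motion": [
    [-0.008,0,0,0],
    [0,0,0,0],
    [0,0,0,0],
    [0,0,-0.03,0],
    [0,0,-0.03,0],
    [0,0,-0.03,0],
    [0,0,0,0]
  ],
  "claw": 0.55
}}

```text
time_s: 9.6
eef_pos: [0.5328, -0.223, 0.2558]
eef_rot: [2.001, 2.412, 0.004]
ft_force: [-0.0, -0.2, 0.6]
opening: 0.0513
grasp_force: 0.0
```

Call:
{"fn": "arm_command", "kwargs": {
  "motion": [
    [0,0,0,7.4],
    [0,0,0,7.4],
    [0,0,0,7.4]
  ]
}}

```text
time_s: 9.9
eef_pos: [0.53, -0.2217, 0.2501]
eef_rot: [-2.437, -1.978, -0.0]
ft_force: [0.3, -0.6, -0.8]
opening: 0.0517
grasp_force: 0.0
```

Call:
{"fn": "arm_command", "kwargs": {
  "motion": [
    [0.0427,-0.014,0,0],
    [0.0427,-0.014,0,0],
    [0.0427,-0.014,0,0],
    [0.0427,-0.014,0,0],
    [0.0427,-0.014,0,0],
    [0.0427,-0.014,0,0],
    [0.0427,-0.014,0,0],
    [0.0427,-0.014,0,0],
    [0.0427,-0.014,0,0],
    [0.0427,-0.014,0,0],
    [0.0427,-0.014,0,0],
    [0.0427,-0.014,0,0]
  ],
  "claw": 1
}}

```text
time_s: 11.1
eef_pos: [0.4672, 0.3146, 0.2501]
eef_rot: [-2.433, -1.985, 0.004]
ft_force: [0.9, 0.2, 0.6]
opening: 0.0941
grasp_force: 0.0
```

```bash
python3 - <<'E'
from h import *
go([.4684,.3147,.030],-11.65)
E
```

```text
t 11.1 pos [0.4672 0.3146 0.2501] yaw_y -11.6 z-axis [-0.003 -0.    -1.   ] turn 0.1 then shift [0.0006 0.0017 0.2201] j6 0.67
```

Call:
{"fn": "arm_command", "kwargs": {
  "motion": [
    [0,0.001,0.04,0],
    [0,0,0.045,0],
    [0,0,0.045,0],
    [0,0,0.045,0],
    [0,0,0.03,0],
    [0,0,0.015,0],
    [0,0,0,0],
    [0,0,0,0]
  ]
}}

```text
time_s: 11.9
eef_pos: [0.4694, 0.3125, 0.0311]
eef_rot: [-2.434, -1.985, 0.002]
ft_force: [0.5, 0.1, -0.5]
opening: 0.0936
grasp_force: 0.0
```

Call:
{"fn": "arm_command", "kwargs": {
  "motion": [
    [0,0,0,0],
    [0,0,0,0],
    [0,0,0,0],
    [0,0,0,0],
    [0,0,0,0],
    [0,0,0,0]
  ],
  "claw": 0.3,
  "grip_force": 40
}}

```text
time_s: 12.5
eef_pos: [0.468, 0.3128, 0.0316]
eef_rot: [-2.433, -1.982, 0.005]
ft_force: [-3.2, 1.9, 5.7]
opening: 0.0496
grasp_force: 40.1
```

```bash
python3 - <<'E'
from h import *
go([.4684,.3147,.030],-11.65)
# clamp gap look: side camera views
o=np.array([.5081,-.099])
img,d=optics.camera('side'); cv2.imwrite('pics/s2.png',img)
for l in ['rubber_foot','nut_grip','cam_pin','lever_grip']:
    print(l,[(np.round(q['position'],4),round(q['p'],2)) for q in nets.pinpoint(l,'side')[:2]])
E
```

```text
t 12.5 pos [0.468  0.3128 0.0316] yaw_y -11.7 z-axis [-0.004  0.001 -1.   ] turn -0.0 then shift [0.002  0.     0.0016] j6 0.67
rubber_foot [(array([7.615e-01, 9.740e-02, 4.000e-04]), 0.72), (array([ 0.4982, -0.041 ,  0.0252]), 0.62)]
nut_grip [(array([ 0.5055, -0.0967,  0.1062]), 0.88)]
cam_pin [(array([ 0.5266, -0.1873,  0.0583]), 0.73)]
lever_grip [(array([ 0.5343, -0.2329,  0.1772]), 0.74), (array([ 0.4911, -0.0227,  0.0421]), 0.49)]
```

Call:
{"fn": "arm_command", "kwargs": {
  "motion": [
    [0,0,-0.01,0],
    [0,0,-0.025,0],
    [0,0,-0.025,0],
    [0,0,0,-7.4],
    [0,0,0,-7.4],
    [0,0,0,-7.45],
    [0,0,0,0]
  ]
}}

```text
time_s: 13.45
eef_pos: [0.4699, 0.3118, 0.091]
eef_rot: [-2.006, -2.418, 0.002]
ft_force: [-0.7, 0.8, -6.4]
opening: 0.0501
grasp_force: 40.0
```

Call:
{"fn": "arm_command", "kwargs": {
  "motion": [
    [-0.0278,-0.005,0,0],
    [-0.0278,-0.005,0,0],
    [-0.0278,-0.005,0,0],
    [-0.0278,-0.005,0,0],
    [-0.0278,-0.005,0,0],
    [-0.0278,-0.005,0,0],
    [-0.0278,-0.005,0,0],
    [-0.0278,-0.005,0,0],
    [0,0,0,0],
    [0,0,0,0]
  ]
}}

```text
time_s: 14.45
eef_pos: [0.472, 0.086, 0.0913]
eef_rot: [-2.01, -2.414, -0.0]
ft_force: [-0.3, 0.9, -6.4]
opening: 0.0494
grasp_force: 40.0
```

```bash
python3 - <<'E'
from h import *
s=arm.state();print(s['ft_force'],s['opening']);go([.4692,.0871,.058],10.6)
img,d=optics.camera('side'); cv2.imwrite('pics/pre.png',cv2.resize(img[200:400,180:440],None,fx=3,fy=3))
for cam in ['side','top']:
    img,d,c,K=cloud(cam)
    for l in ['valve_center','valve_foot']:
        print(cam,l,[(np.round(q['position'],4),round(q['p'],2)) for q in nets.pinpoint(l,cam)[:6] if abs(q['position'][1]-.07)<.09])
E
```

```text
[-0.29189657  0.85009986 -6.40939394] 0.04944007281409796
t 14.45 pos [0.472  0.086  0.0913] yaw_y 10.4 z-axis [-0.  0. -1.] turn -0.2 then shift [ 0.0016 -0.0025  0.0333] j6 -0.15
side valve_center [(array([0.4753, 0.0922, 0.0929]), 0.67)]
side valve_foot [(array([0.4839, 0.0363, 0.0834]), 0.59)]
top valve_center []
top valve_foot []
```

View pics/pre.png

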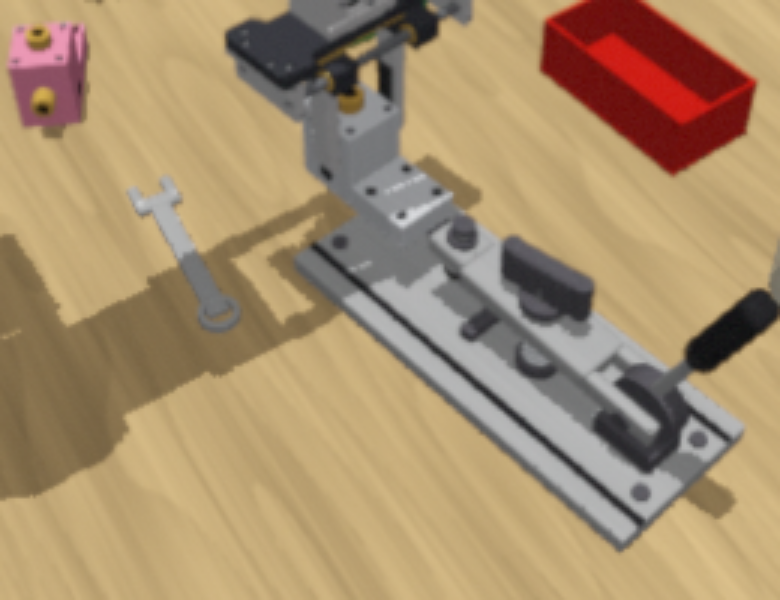

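The valve hangs level in the gripper beyond the nose at about (370,170) in the crop, lined up with the strap, and the lever stands open. Lowering it onto the plate.

Call:
{"fn": "arm_command", "kwargs": {
  "motion": [
    [0.002,-0.0025,0.015,0.2],
    [0,0,0.015,0],
    [0,0,0.01,0],
    [0,0,0.002,0],
    [0,0,0,0],
    [0,0,0,0]
  ]
}}

```text
time_s: 15.4
eef_pos: [0.4699, 0.0881, 0.05]
eef_rot: [2.009, 2.414, 0.001]
ft_force: [0.2, 0.3, -6.1]
opening: 0.0496
grasp_force: 40.0
```

Call:
{"fn": "arm_command", "kwargs": {
  "motion": [
    [0,0,0.001,0],
    [0,0,0.001,0],
    [0,0,0,0],
    [0,0,0,0]
  ]
}}

```text
time_s: 15.8
eef_pos: [0.4692, 0.0879, 0.0476]
eef_rot: [2.01, 2.414, 0.0]
ft_force: [0.4, -0.2, -6.2]
opening: 0.0497
grasp_force: 40.0
```

Call:
{"fn": "arm_command", "kwargs": {
  "motion": [
    [0,0,0.001,0],
    [0,0,0,0],
    [0,0,0,0]
  ]
}}

```text
time_s: 16.1
eef_pos: [0.4693, 0.0879, 0.0475]
eef_rot: [2.01, 2.414, 0.001]
ft_force: [-3.0, -0.5, 5.6]
opening: 0.0495
grasp_force: 40.0
```

Call:
{"fn": "arm_command", "kwargs": {
  "motion": [
    [0,0,0.001,0],
    [0,0,0,0],
    [0,0,0,0]
  ]
}}

```text
time_s: 16.4
eef_pos: [0.4692, 0.088, 0.0475]
eef_rot: [2.009, 2.414, 0.001]
ft_force: [-4.2, -0.1, 14.3]
opening: 0.0499
grasp_force: 40.0
```

Call:
{"fn": "arm_command", "kwargs": {
  "motion": [
    [0,0,-0.0016,0],
    [0,0,0,0],
    [-0.006,0,0,0],
    [-0.008,0,0,0],
    [-0.008,0,0,0],
    [-0.008,0,0,0],
    [-0.008,0,0,0],
    [-0.008,0,0,0],
    [-0.008,0,0,0],
    [-0.002,0,0,0],
    [0,0,0,0],
    [0,0,0,0]
  ]
}}

```text
time_s: 17.6
eef_pos: [0.4806, 0.0334, 0.0476]
eef_rot: [2.011, 2.413, 0.004]
ft_force: [0.8, 4.7, 4.1]
opening: 0.0498
grasp_force: 40.0
```

Call:
{"fn": "arm_command", "kwargs": {
  "motion": [
    [0,0.002,0,0],
    [0,0,0,0],
    [0,0,0,0]
  ]
}}

```text
time_s: 17.9
eef_pos: [0.4807, 0.0334, 0.0476]
eef_rot: [-2.009, -2.414, 0.001]
ft_force: [-3.2, 2.4, 8.0]
opening: 0.05
grasp_force: 40.0
```

Call:
{"fn": "arm_command", "kwargs": {
  "motion": [
    [0,0.001,-0.0004,0],
    [0,0.001,0,0],
    [0,0,0,0],
    [0,0,0,0]
  ]
}}

```text
time_s: 18.3
eef_pos: [0.4808, 0.0334, 0.0476]
eef_rot: [-2.007, -2.412, 0.005]
ft_force: [-5.5, 1.9, 8.1]
opening: 0.0495
grasp_force: 40.0
```

Call:
{"fn": "arm_command", "kwargs": {
  "motion": [
    [0,0.001,0,0],
    [0,0,0,0],
    [0,0,0,0]
  ]
}}

```text
time_s: 18.6
eef_pos: [0.4809, 0.0334, 0.0477]
eef_rot: [-2.006, -2.412, 0.007]
ft_force: [-7.3, 1.4, 10.6]
opening: 0.05
grasp_force: 40.0
```

Call:
{"fn": "arm_command", "kwargs": {
  "motion": [
    [-0.002,0,0,0],
    [-0.001,0,0,0],
    [0,0,0,0],
    [0,0,0,0]
  ]
}}

```text
time_s: 19.0
eef_pos: [0.4818, 0.0323, 0.0477]
eef_rot: [-2.007, -2.41, 0.003]
ft_force: [-6.3, 6.9, 10.2]
opening: 0.0499
grasp_force: 40.0
```

Call:
{"fn": "arm_command", "kwargs": {
  "motion": [
    [0,0,-0.0013,0],
    [0,0,0,0],
    [0,0,0,0]
  ]
}}

```text
time_s: 19.3
eef_pos: [0.4834, 0.0304, 0.0477]
eef_rot: [-2.008, -2.414, 0.004]
ft_force: [-1.7, -0.1, -5.2]
opening: 0.0498
grasp_force: 40.0
```

Call:
{"fn": "arm_command", "kwargs": {
  "motion": [
    [0,0.001,0,0],
    [0,0.001,0,0],
    [0,0,0,0],
    [0,0,0,0]
  ]
}}

```text
time_s: 19.7
eef_pos: [0.4835, 0.0304, 0.0478]
eef_rot: [-2.006, -2.412, 0.009]
ft_force: [-5.5, -2.7, -4.0]
opening: 0.0499
grasp_force: 40.0
```

Call:
{"fn": "arm_command", "kwargs": {
  "motion": [
    [-0.0015,0,0,0],
    [-0.0015,0,0,0],
    [0,0,0,0],
    [0,0,0,0]
  ]
}}

```text
time_s: 20.1
eef_pos: [0.4836, 0.0298, 0.048]
eef_rot: [-2.005, -2.408, 0.004]
ft_force: [-6.4, 4.8, -1.0]
opening: 0.0501
grasp_force: 40.0
```

Call:
{"fn": "arm_command", "kwargs": {
  "motion": [
    [-0.0015,0,0,0],
    [0,0,0,0],
    [0,0,0,0]
  ]
}}

```text
time_s: 20.4
eef_pos: [0.4838, 0.0285, 0.048]
eef_rot: [-2.005, -2.408, 0.004]
ft_force: [-6.4, 4.5, -1.0]
opening: 0.0498
grasp_force: 40.0
```

Call:
{"fn": "arm_command", "kwargs": {
  "motion": [
    [-0.0015,0,0,0],
    [0,0,0,0],
    [0,0,0,0]
  ]
}}

```text
time_s: 20.7
eef_pos: [0.4838, 0.0284, 0.0481]
eef_rot: [-2.005, -2.406, 0.001]
ft_force: [-6.8, 9.4, 0.6]
opening: 0.0493
grasp_force: 40.0
```

Call:
{"fn": "arm_command", "kwargs": {
  "motion": [
    [-0.0015,0,0,0],
    [0,0,0,0],
    [0,0,0,0]
  ]
}}

```text
time_s: 21.0
eef_pos: [0.4838, 0.0284, 0.0483]
eef_rot: [-2.004, -2.404, -0.001]
ft_force: [-7.6, 14.1, 2.7]
opening: 0.0498
grasp_force: 40.0
```

Call:
{"fn": "arm_command", "kwargs": {
  "motion": [
    [0,0,0,0],
    [0,0,0,0],
    [0,0,0,0],
    [0,0,0,0],
    [0,0,0,0],
    [0,0,-0.02,0],
    [0,0,-0.04,0],
    [0,0,-0.04,0],
    [0,0,-0.04,0]
  ],
  "claw": 1
}}

```text
time_s: 21.9
eef_pos: [0.4882, 0.0236, 0.1903]
eef_rot: [2.01, 2.414, 0.0]
ft_force: [0.8, -0.3, -0.0]
opening: 0.094
grasp_force: 0.0
```

Call:
{"fn": "arm_command", "kwargs": {
  "motion": [
    [0.04,-0.01,-0.02,0],
    [0.04,-0.01,-0.02,0],
    [0.04,-0.01,-0.02,0],
    [0.03,-0.01,0,0],
    [0,0,0,0]
  ]
}}

```text
time_s: 22.4
eef_pos: [0.4203, 0.1667, 0.2498]
eef_rot: [-2.005, -2.419, -0.004]
ft_force: [0.5, -0.5, 0.0]
opening: 0.0939
grasp_force: 0.0
```

```bash
cat > gap.py <<'E'
from h import *
o=np.array([.5081,-.099]);X=np.array([-.184,.983]);Y=np.array([-.983,-.184])
def pl(p): p=np.array(p); q=p[...,:2]-o; return np.stack([q@X,q@Y,p[...,2]],-1)
E
python3 - <<'E'
from gap import *
s=arm.state();go([.5081,-.099,.09],17.5)
for cam in ['side','top']:
    img,d,c,K=cloud(cam); cv2.imwrite(f'pics/home_{cam}.png',img)
    for l in ['valve_center','valve_foot','rubber_foot','nut_grip','seat','lever_grip','cam_pin']:
        print(cam,l,[(np.round(pl(q['position']),4),round(q['p'],2)) for q in nets.pinpoint(l,cam)[:6] if abs(pl(q['position'])[1])<.06 and q['position'][1]<.2])
    for q in nets.trace('valve_center',cam):
        P,uv=world(d,c,K,q['region']); P=pl(P)
        if abs(np.median(P[:,0])-.12)>.05: continue
        for a,b in [(.032,.05),(.078,.095)]:
            S=P[(P[:,2]>a)&(P[:,2]<b)]; print('  ',len(S),rect(S) if len(S)>5 else '',np.round(S.mean(0),4))
    if cam=='side':
        uv=proj([[*(o+.08*X),.04],[*(o+.139*X),.05]],c,K); print(uv); u,v=uv[0].astype(int)
        cv2.imwrite('pics/home_c.png',cv2.resize(img[v-50:v+50,u-60:u+65],None,fx=6,fy=6,interpolation=cv2.INTER_CUBIC))
E
```

```text
t 22.4 pos [0.4203 0.1667 0.2498] yaw_y 10.7 z-axis [ 0.002  0.002 -1.   ] turn -6.8 then shift [-0.28    0.0035  0.1594] j6 0.04
side valve_center [(array([ 0.1351, -0.0034,  0.0496]), 0.78)]
side valve_foot [(array([ 0.0796, -0.0037,  0.0433]), 0.56), (array([-0.0887, -0.0049,  0.0583]), 0.51)]
side rubber_foot [(array([0.0793, 0.0047, 0.0426]), 0.63)]
side nut_grip []
side seat [(array([ 0.0835, -0.0032,  0.0151]), 0.58)]
side lever_grip [(array([-0.1399, -0.0019,  0.1774]), 0.93), (array([0.0015, 0.0021, 0.1079]), 0.25)]
side cam_pin [(array([-0.0891, -0.0047,  0.0576]), 0.59)]
   358 [array([110.1,  11.1]), array([111.9,  30. ]), np.float64(0.0)] [0.0988 0.0173 0.0395]
   423 [array([131.2,   0.4]), array([70.2, 51.4]), np.float64(0.0)] [0.1341 0.0036 0.0849]
[[333.07998534 291.27468424]
 [314.76925268 273.60897619]]
top valve_center [(array([0.1374, 0.    , 0.0517]), 0.7), (array([ 0.0002, -0.003 ,  0.1056]), 0.35)]
top valve_foot [(array([ 0.0825, -0.0032,  0.0364]), 0.73)]
top rubber_foot []
top nut_grip [(array([ 0.0003, -0.0039,  0.1063]), 0.83), (array([0.1377, 0.0018, 0.0542]), 0.65)]
top seat [(array([ 0.08  , -0.0004,  0.0163]), 0.66)]
top lever_grip [(array([-0.1335,  0.0009,  0.1753]), 0.64)]
top cam_pin [(array([-0.0923,  0.0044,  0.055 ]), 0.97)]
```

View pics/home_c.png

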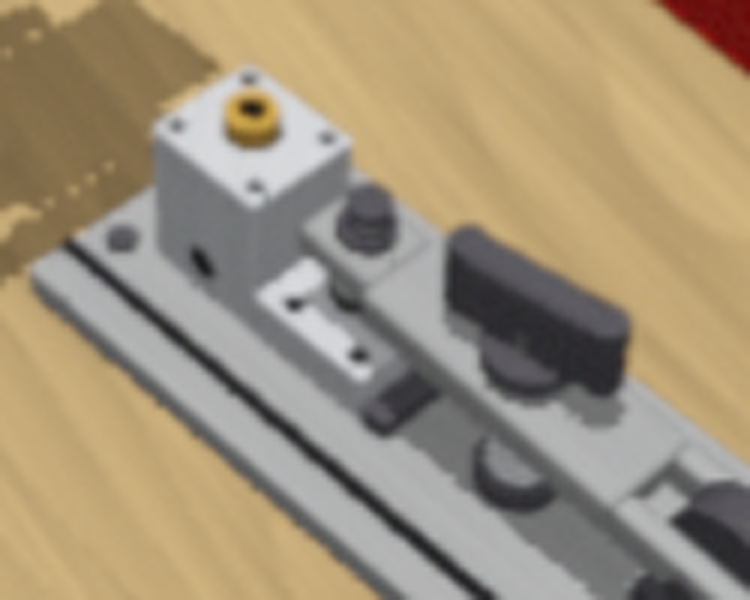

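The valve body sits flush against the end stop. The rubber foot shows at about (348,290) in the crop, just above the foot's top face. I'll overlay model outlines to read the gap.

```bash
cat >> gap.py <<'E'
def P2W(p): p=np.array(p,float); return np.c_[o+p[:,:1]*X+p[:,1:2]*Y,p[:,2]]
def fitoff(img,c,K):
    """local picture shift from plate model to picture, by edge alignment of valve foot / block outline (refined by eye)"""
def overlay(img,c,K,gaps,name,off=(0,0),s=12):
    u0,v0=(proj(P2W([[.08,.005,.045]]),c,K)[0]).astype(int)-[30,24]
    big=cv2.resize(img[v0:v0+46,u0:u0+62],None,fx=s,fy=s,interpolation=cv2.INTER_CUBIC)
    T=lambda p:((proj(P2W(p),c,K)+off-[u0,v0]+.5)*s).astype(np.int32)
    cv2.polylines(big,[T([[.055,.025,.04],[.111,.025,.04],[.111,.025,.086],[.167,.025,.086]])],False,(0,0,255),1)
    cv2.polylines(big,[T([[.055,.025,.016],[.055,.025,.04],[.055,-.025,.04]])],False,(0,0,255),1)
    t=np.linspace(0,2*np.pi,60)
    for g,col in zip(gaps,[(0,255,0),(255,255,0),(255,0,255),(0,165,255)]):
        cv2.polylines(big,[T(np.c_[.08+.012*np.cos(t),.012*np.sin(t),.04+g+0*t])],True,col,1)
    cv2.imwrite(name,big)
E
python3 - <<'E'
from gap import *
imgs=[optics.camera('side')[0].astype(float) for _ in range(4)]
img=np.mean(imgs,0); np.save('home_side.npy',img); print('noise',np.std([i[100:300] for i in imgs],0).mean())
_,d,c,K=cloud('side')
overlay(img.astype(np.uint8),c,K,[0,.004],'pics/ov1.png')
E
```

```text
noise 0.6557809549213921
```

View pics/ov1.png

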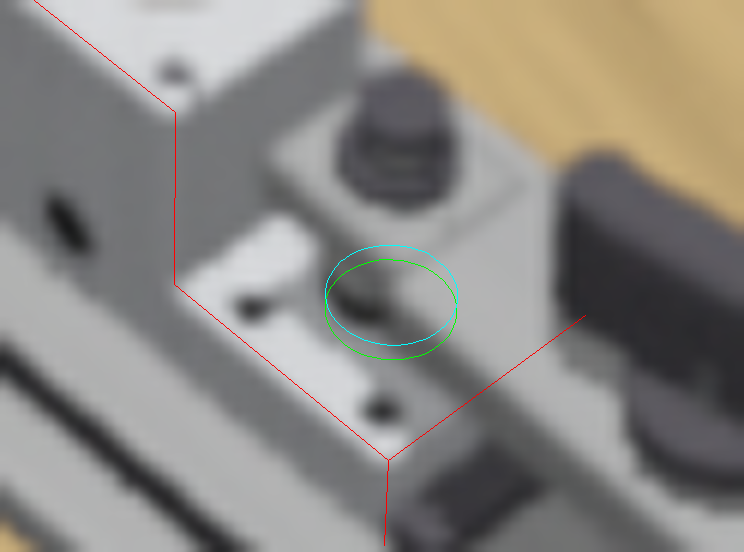

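Call:
{"fn": "arm_command", "kwargs": {
  "motion": [
    [0,0,0,-6.8],
    [-0.04,0.0005,0,0],
    [-0.04,0.0005,0,0],
    [-0.04,0.0005,0,0],
    [-0.04,0.0005,0,0],
    [-0.04,0.0005,0,0],
    [-0.04,0.0005,0,0],
    [-0.04,0.0005,0,0],
    [0,0,0,0],
    [0,0,0,0]
  ],
  "claw": 0.45
}}

```text
time_s: 24.55
eef_pos: [0.5079, -0.1027, 0.2483]
eef_rot: [-1.865, -2.526, -0.0]
ft_force: [-0.2, -0.1, -0.1]
opening: 0.0421
grasp_force: 0.0
```

```bash
python3 - <<'E'
from gap import *
go([.5081,-.099,.093],17.5)
E
```

```text
t 24.55 pos [ 0.5079 -0.1027  0.2483] yaw_y 17.1 z-axis [-0.001  0.001 -1.   ] turn -0.4 then shift [0.0033 0.0014 0.1553] j6 -0.63
```

Call:
{"fn": "arm_command", "kwargs": {
  "motion": [
    [0,0.001,0.04,0],
    [0.001,0,0.045,0],
    [0,0,0.04,0],
    [0,0,0.03,0],
    [0,0,0,0],
    [0,0,0,0]
  ]
}}

```text
time_s: 25.15
eef_pos: [0.5087, -0.1, 0.0944]
eef_rot: [-1.861, -2.53, -0.001]
ft_force: [-0.0, -0.7, -0.4]
opening: 0.0422
grasp_force: 0.0
```

Call:
{"fn": "arm_command", "kwargs": {
  "motion": [
    [0,0,0,0],
    [0,0,0,0],
    [0,0,0,0],
    [0,0,0,0],
    [0,0,0,0]
  ],
  "claw": 0,
  "grip_force": 40
}}

```text
time_s: 25.65
eef_pos: [0.5086, -0.1015, 0.0948]
eef_rot: [1.862, 2.529, -0.001]
ft_force: [-2.6, -0.3, 6.7]
opening: 0.0155
grasp_force: 40.0
```

Call:
{"fn": "arm_command", "kwargs": {
  "motion": [
    [0,0,0.0001,6],
    [0,0,0.0001,6],
    [0,0,0.0001,6],
    [0,0,0.0001,6],
    [0,0,0.0001,6],
    [0,0,0.0001,6],
    [0,0,0.0001,6],
    [0,0,0.0001,6],
    [0,0,0.0001,6],
    [0,0,0.0001,6],
    [0,0,0.0001,6],
    [0,0,0.0001,6]
  ]
}}

```text
time_s: 26.85
eef_pos: [0.5054, -0.0999, 0.0931]
eef_rot: [-2.992, -0.945, 0.008]
ft_force: [-8.3, 3.7, 10.2]
opening: 0.0159
grasp_force: 40.1
```

```bash
python3 - <<'E'
from gap import *
s=arm.state();print(s['ft_force'],s['wrist_torque'],s['opening'],s['joints'][5]);go([0,0,0],0)
E
```

```text
[-8.30827793  3.71948202 10.19607598] [-0.01244099  1.09469816  0.29509374] 0.01589762973187624 0.6287845033766919
t 26.85 pos [ 0.5054 -0.0999  0.0931] yaw_y -54.9 z-axis [-0.006  0.002 -1.   ] turn -54.9 then shift [ 0.0998 -0.5048  0.0962] j6 0.63
```

Call:
{"fn": "arm_command", "kwargs": {
  "motion": [
    [0,0,0,6],
    [0,0,0,6],
    [0,0,0,6],
    [0,0,0,6],
    [0,0,0,6],
    [0,0,0,6],
    [0,0,0,6],
    [0,0,0,6],
    [0,0,0,6],
    [0,0,0,6],
    [0,0,0,6],
    [0,0,0,0]
  ]
}}

```text
time_s: 28.05
eef_pos: [0.5054, -0.0968, 0.092]
eef_rot: [-3.023, 0.835, 0.013]
ft_force: [-4.2, 9.9, 4.2]
opening: 0.0162
grasp_force: 40.0
```

```bash
python3 - <<'E'
from gap import *
s=arm.state();print(s['ft_force'],s['wrist_torque'],s['opening'],s['joints'][5]);go([0,0,0],0)
img=np.mean([optics.camera('side')[0].astype(float) for _ in range(3)],0); np.save('n1.npy',img)
_,d,c,K=cloud('side')
overlay(img.astype(np.uint8),c,K,[0,.004],'pics/ov2.png')
h=cv2.imread('pics/ov2.png')
E
```

```text
[-4.22321749  9.87223256  4.21205562] [1.18050347 0.95111161 0.03392167] 0.016164355184025394 1.7785609550830044
t 28.05 pos [ 0.5054 -0.0968  0.092 ] yaw_y -120.9 z-axis [-0.006  0.008 -1.   ] turn 59.1 then shift [-0.0961  0.5048  0.0959] j6 1.78
```

View pics/ov2.png

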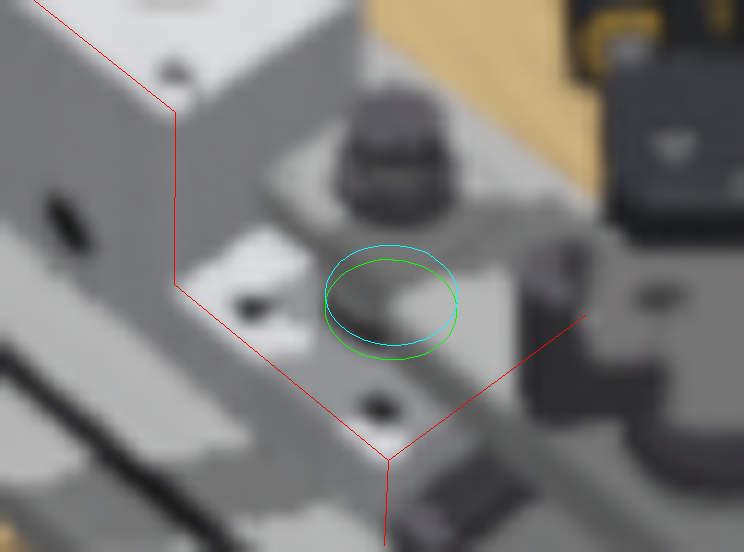

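The spindle knob and rubber foot have moved down. The foot's dark edge at about (365,343) is close to the 4 mm outline, so roughly 3 mm is left. I'll measure it numerically.

```bash
cat >> gap.py <<'E'
def prof(img,c,K,w=1):
    """grey along image column through front-left rim of rubber foot"""
    g=img.mean(2).astype(np.float32)
    u0,v0=(proj(P2W([[.08,.005,.045]]),c,K)[0]).astype(int)-[30,24]
    for bx in (345,360,375):
        col=bx/12-.5+u0; vs=v0+np.arange(22,32.1,.5)
        p=cv2.remap(g,np.full((len(vs),1),col,np.float32),vs.astype(np.float32)[:,None],cv2.INTER_LINEAR)[:,0]
        print(bx,[f'{int((v-v0+.5)*12)}:{int(x)}' for v,x in zip(vs,p)])
    t=np.linspace(0,2*np.pi,721)
    for gp in (0,.002,.004,.006,.008):
        e=(proj(P2W(np.c_[.08+.012*np.cos(t),.012*np.sin(t),.04+gp+0*t]),c,K)-[u0,v0]+.5)*12
        print(gp,[round(float(e[abs(e[:,0]-bx)<4][:,1].max())) for bx in (345,360,375)])
E
python3 - <<'E'
from gap import *
c=optics.get_calibration('side');K=np.array([[c['fx'],0,c['cx']],[0,c['fy'],c['cy']],[0,0,1]])
a,b=np.load('home_side.npy'),np.load('n1.npy')
for i in (a,b): prof(i,c,K)
u0,v0=(proj(P2W([[.08,.005,.045]]),c,K)[0]).astype(int)-[30,24]
ga=a.mean(2).astype(np.float32);gb=b.mean(2).astype(np.float32)
T=ga[v0+4:v0+20,u0+27:u0+40]; S=gb[v0+0:v0+26,u0+23:u0+44]
up=lambda z:cv2.resize(z,None,fx=8,fy=8,interpolation=cv2.INTER_CUBIC)
r=cv2.matchTemplate(up(S),up(T),cv2.TM_CCOEFF_NORMED);_,m,_,l=cv2.minMaxLoc(r);print(m,(l[0]/8-4,l[1]/8-4))
E
```

```text
345 ['270:97', '276:94', '282:92', '288:80', '294:69', '300:62', '306:55', '312:71', '318:87', '324:109', '330:131', '336:140', '342:149', '348:163', '354:177', '360:189', '366:201', '372:206', '378:211', '384:212', '390:213']
360 ['270:94', '276:94', '282:95', '288:89', '294:83', '300:68', '306:53', '312:54', '318:54', '324:83', '330:113', '336:126', '342:140', '348:146', '354:152', '360:161', '366:171', '372:183', '378:195', '384:197', '390:199']
375 ['270:100', '276:97', '282:93', '288:90', '294:87', '300:74', '306:62', '312:57', '318:51', '324:74', '330:97', '336:113', '342:129', '348:136', '354:143', '360:146', '366:150', '372:154', '378:159', '384:156', '390:153']
0 [347, 355, 359]
0.002 [340, 347, 351]
0.004 [332, 340, 344]
0.006 [325, 332, 337]
0.008 [317, 325, 329]
345 ['270:89', '276:90', '282:92', '288:93', '294:95', '300:89', '306:84', '312:73', '318:63', '324:68', '330:73', '336:95', '342:118', '348:130', '354:142', '360:144', '366:147', '372:147', '378:147', '384:147', '390:146']
360 ['270:94', '276:92', '282:90', '288:90', '294:90', '300:91', '306:92', '312:84', '318:76', '324:64', '330:52', '336:67', '342:81', '348:105', '354:130', '360:138', '366:145', '372:146', '378:147', '384:143', '390:139']
375 ['270:104', '276:99', '282:95', '288:93', '294:90', '300:91', '306:91', '312:88', '318:85', '324:72', '330:58', '336:58', '342:59', '348:86', '354:113', '360:127', '366:141', '372:144', '378:146', '384:135', '390:124']
0 [347, 355, 359]
0.002 [340, 347, 351]
0.004 [332, 340, 344]
0.006 [325, 332, 337]
0.008 [317, 325, 329]
0.8495492935180664 (-0.25, 2.0)
```

Call:
{"fn": "arm_command", "kwargs": {
  "motion": [
    [0,0,0.0001,6],
    [0,0,0.0001,6],
    [0,0,0.0001,6],
    [0,0,0.0001,6],
    [0,0,0.0001,6],
    [0,0,0.0001,6],
    [0,0,0.0001,6],
    [0,0,0,0]
  ]
}}

```text
time_s: 29.05
eef_pos: [0.5068, -0.0961, 0.0911]
eef_rot: [-2.521, 1.865, 0.013]
ft_force: [-0.1, 11.9, 0.5]
opening: 0.0156
grasp_force: 40.0
```

```bash
python3 - <<'E'
from gap import *
s=arm.state();print(s['ft_force'],s['wrist_torque'],s['joints'][5]);go([0,0,0],0)
img=np.mean([optics.camera('side')[0].astype(float) for _ in range(3)],0); np.save('n2.npy',img)
c=optics.get_calibration('side');K=np.array([[c['fx'],0,c['cx']],[0,c['fy'],c['cy']],[0,0,1]])
prof(img,c,K)
E
```

```text
[-0.13266217 11.8999335   0.48410579] [1.73126883 0.28215868 0.00997698] 2.511950704984691
t 29.05 pos [ 0.5068 -0.0961  0.0911] yaw_y -163.0 z-axis [-0.003  0.009 -1.   ] turn 17.0 then shift [-0.0952  0.5065  0.0937] j6 2.51
345 ['270:91', '276:90', '282:88', '288:90', '294:91', '300:87', '306:83', '312:72', '318:61', '324:66', '330:70', '336:90', '342:110', '348:124', '354:139', '360:143', '366:146', '372:147', '378:147', '384:147', '390:147']
360 ['270:99', '276:95', '282:92', '288:91', '294:90', '300:89', '306:88', '312:81', '318:75', '324:62', '330:50', '336:59', '342:68', '348:98', '354:128', '360:136', '366:145', '372:146', '378:147', '384:143', '390:139']
375 ['270:108', '276:104', '282:100', '288:96', '294:92', '300:92', '306:92', '312:89', '318:86', '324:73', '330:60', '336:58', '342:57', '348:84', '354:111', '360:124', '366:136', '372:140', '378:143', '384:133', '390:124']
0 [347, 355, 359]
0.002 [340, 347, 351]
0.004 [332, 340, 344]
0.006 [325, 332, 337]
0.008 [317, 325, 329]
```

```bash
cat >> gap.py <<'E'
def up(z,f=10): return cv2.resize(z,None,fx=f,fy=f,interpolation=cv2.INTER_CUBIC)
def shift(a,b,box,c,K,pad=4):
    """vertical/horizontal px shift of box (big-view px /12) from a to b"""
    u0,v0=(proj(P2W([[.08,.005,.045]]),c,K)[0]).astype(int)-[30,24]
    x0,y0,x1,y1=[int(q/12) for q in box]; x0+=u0;x1+=u0;y0+=v0;y1+=v0
    g=[i.mean(2).astype(np.float32) for i in (a,b)]
    r=cv2.matchTemplate(up(g[1][y0-pad:y1+pad,x0-pad:x1+pad]),up(g[0][y0:y1,x0:x1]),cv2.TM_CCOEFF_NORMED)
    _,m,_,l=cv2.minMaxLoc(r); return round(m,3),l[0]/10-pad,l[1]/10-pad
E
python3 - <<'E'
from gap import *
c=optics.get_calibration('side');K=np.array([[c['fx'],0,c['cx']],[0,c['fy'],c['cy']],[0,0,1]])
h,a,b=[np.load(f) for f in ('home_side.npy','n1.npy','n2.npy')]
for n,box in dict(knob=(325,70,470,240),noseL=(240,150,330,270),blocktop=(120,40,230,130),rubber=(325,290,385,370)).items():
    print(n,'h->n1',shift(h,a,box,c,K),'n1->n2',shift(a,b,box,c,K))
E
```

```text
knob h->n1 (0.837, -0.20000000000000018, 2.0) n1->n2 (0.015, -3.8, 4.0)
noseL h->n1 (0.968, -0.8999999999999999, 1.0) n1->n2 (0.939, -0.2999999999999998, 0.40000000000000036)
blocktop h->n1 (0.998, 0.0, 0.0) n1->n2 (0.998, 0.0, 0.0)
rubber h->n1 (0.958, 0.09999999999999964, 1.5999999999999996) n1->n2 (0.979, 0.0, 0.09999999999999964)
```

The strap nose kept going down while the rubber foot stopped, so contact has already been passed. I'll back off with two measured stops to find where contact begins, then tighten to that point.

Call:
{"fn": "arm_command", "kwargs": {
  "motion": [
    [0,0,-0.0001,-7],
    [0,0,-0.0001,-7],
    [0,0,-0.0001,-7],
    [0,0,-0.0001,-7],
    [0,0,-0.0001,-7],
    [0,0,-0.0001,-7],
    [0,0,-0.0001,-7],
    [0,0,-0.0001,-7],
    [0,0,-0.0001,-7],
    [0,0,-0.0001,-7],
    [0,0,0,0],
    [0,0,0,0]
  ]
}}

```text
time_s: 30.4
eef_pos: [0.506, -0.098, 0.0922]
eef_rot: [-3.135, 0.077, 0.008]
ft_force: [-2.7, 6.1, 2.2]
opening: 0.0156
grasp_force: 40.0
```

```bash
python3 - <<'E'
from gap import *
s=arm.state();print(s['ft_force'],s['wrist_torque']);go([0,0,0],0)
img=np.mean([optics.camera('side')[0].astype(float) for _ in range(3)],0); np.save('n3.npy',img)
E
```

```text
[-2.65657263  6.11357673  2.16493881] [ 0.67690664  0.89465954 -0.00815584]
t 30.4 pos [ 0.506  -0.098   0.0922] yaw_y -92.8 z-axis [-0.005  0.006 -1.   ] turn 87.2 then shift [-0.0975  0.5055  0.0954] j6 1.29
```

Call:
{"fn": "arm_command", "kwargs": {
  "motion": [
    [0,0,-0.0001,-7],
    [0,0,-0.0001,-7],
    [0,0,-0.0001,-7],
    [0,0,-0.0001,-7],
    [0,0,-0.0001,-7],
    [0,0,-0.0001,-7],
    [0,0,0,0],
    [0,0,0,0]
  ]
}}

```text
time_s: 31.35
eef_pos: [0.5067, -0.099, 0.0929]
eef_rot: [-2.955, -1.053, 0.003]
ft_force: [-1.9, 4.9, 0.3]
opening: 0.0156
grasp_force: 40.0
```

```bash
python3 - <<'E'
from gap import *
s=arm.state();print(s['ft_force'],s['wrist_torque']);go([0,0,0],0)
img=np.mean([optics.camera('side')[0].astype(float) for _ in range(3)],0); np.save('n4.npy',img)
c=optics.get_calibration('side');K=np.array([[c['fx'],0,c['cx']],[0,c['fy'],c['cy']],[0,0,1]])
I={k:np.load(f) for k,f in dict(h='home_side.npy',n1='n1.npy',n2='n2.npy',n3='n3.npy',n4='n4.npy').items()}
for n,box in dict(knob=(325,70,470,240),rubber=(325,290,385,370),rub2=(330,300,400,355)).items():
    for ref in ('n2','n1'): print(n,ref,{k:shift(I[ref],I[k],box,c,K) for k in I})
for k in ('n3','n4'): prof(I[k],c,K)
E
```

```text
[-1.91914981  4.86771703  0.31689464] [0.29386002 0.42465425 0.13387573]
t 31.35 pos [ 0.5067 -0.099   0.0929] yaw_y -50.8 z-axis [-0.004  0.004 -1.   ] turn -50.8 then shift [ 0.0987 -0.5063  0.0952] j6 0.56
knob n2 {'h': (0.631, -2.3, 4.0), 'n1': (0.399, -3.1, 4.0), 'n2': (0.999, 0.0, 0.0), 'n3': (0.496, -2.5, 4.0), 'n4': (0.458, -2.4, 4.0)}
knob n1 {'h': (0.922, 0.09999999999999964, -2.2), 'n1': (0.999, 0.0, 0.0), 'n2': (0.015, -3.8, 4.0), 'n3': (0.962, 0.20000000000000018, -0.5), 'n4': (0.963, 0.0, -0.8999999999999999)}
rubber n2 {'h': (0.981, -0.10000000000000009, -1.7000000000000002), 'n1': (0.987, 0.09999999999999964, 0.0), 'n2': (0.991, 0.0, 0.0), 'n3': (0.98, 0.0, -0.10000000000000009), 'n4': (0.978, -0.10000000000000009, -0.7999999999999998)}
rubber n1 {'h': (0.972, 0.0, -1.6), 'n1': (0.991, 0.09999999999999964, 0.09999999999999964), 'n2': (0.979, 0.0, 0.09999999999999964), 'n3': (0.982, 0.0, 0.0), 'n4': (0.968, -0.10000000000000009, -0.7000000000000002)}
rub2 n2 {'h': (0.943, 0.0, -1.7999999999999998), 'n1': (0.966, 0.09999999999999964, -0.10000000000000009), 'n2': (0.976,
[... 1181 characters left out ...]
2:62', '318:56', '324:73', '330:90', '336:112', '342:134', '348:140', '354:147', '360:147', '366:148', '372:148', '378:148', '384:147', '390:147']
360 ['270:90', '276:91', '282:92', '288:95', '294:98', '300:90', '306:82', '312:67', '318:51', '324:54', '330:56', '336:86', '342:117', '348:130', '354:144', '360:146', '366:149', '372:148', '378:147', '384:143', '390:139']
375 ['270:96', '276:93', '282:90', '288:91', '294:91', '300:88', '306:85', '312:73', '318:62', '324:58', '330:54', '336:80', '342:106', '348:123', '354:140', '360:145', '366:149', '372:148', '378:147', '384:136', '390:125']
0 [347, 355, 359]
0.002 [340, 347, 351]
0.004 [332, 340, 344]
0.006 [325, 332, 337]
0.008 [317, 325, 329]
```

Contact starts at about 109° from the starting angle, and the nut is now at 68°. Tightening by 41°, then letting go and lifting off.

Call:
{"fn": "arm_command", "kwargs": {
  "motion": [
    [0,0,0.0001,7],
    [0,0,0.0001,7],
    [0,0,0.0001,7],
    [0,0,0.0001,7],
    [0,0,0.0001,7],
    [0,0,0.0001,6],
    [0,0,0,0],
    [0,0,0,0]
  ]
}}

```text
time_s: 32.3
eef_pos: [0.5063, -0.0981, 0.0923]
eef_rot: [-3.136, 0.049, 0.007]
ft_force: [-2.8, 8.2, 2.0]
opening: 0.0158
grasp_force: 40.0
```

Call:
{"fn": "arm_command", "kwargs": {
  "motion": [
    [0,0,0,0],
    [0,0,0,0],
    [0,0,0,0],
    [0,0,-0.03,0],
    [0,0,-0.04,0],
    [0,0,-0.04,0],
    [0,0,-0.04,0],
    [0,0,-0.01,0]
  ],
  "claw": 0.45
}}

```text
time_s: 33.1
eef_pos: [0.5114, -0.1023, 0.2579]
eef_rot: [3.138, -0.049, 0.015]
ft_force: [0.3, 0.0, -0.7]
opening: 0.0424
grasp_force: 0.0
```

```bash
python3 - <<'E'
from gap import *
s=arm.state();print(s['ft_force'],s['wrist_torque']);go([*(o-.142*X),.25],10.6)
c=optics.get_calibration('side');K=np.array([[c['fx'],0,c['cx']],[0,c['fy'],c['cy']],[0,0,1]])
img=np.mean([optics.camera('side')[0].astype(float) for _ in range(3)],0); np.save('n5.npy',img)
I={k:np.load(f) for k,f in dict(h='home_side.npy',n1='n1.npy',n2='n2.npy',n3='n3.npy',n4='n4.npy').items()}
box=(325,290,385,370); print({k:shift(I[k],img,box,c,K) for k in I}); print('block',shift(I['h'],img,(120,40,230,130),c,K))
prof(img,c,K)
print([ (np.round(pl(q['position']),4),round(q['p'],2)) for q in nets.pinpoint('lever_grip','side')[:2]])
E
```

```text
[ 0.25049421  0.03600863 -0.69191696] [0.00814897 0.16676782 0.04408603]
t 33.1 pos [ 0.5114 -0.1023  0.2579] yaw_y -91.8 z-axis [ 0.009 -0.003 -1.   ] turn 77.6 then shift [0.1381 0.0027 0.0086] j6 1.27
{'h': (0.957, 0.09999999999999964, 1.5), 'n1': (0.981, 0.0, 0.0), 'n2': (0.979, 0.0, -0.10000000000000009), 'n3': (0.992, 0.0, 0.0), 'n4': (0.988, 0.09999999999999964, 0.7000000000000002)}
block (0.998, 0.0, 0.0)
345 ['270:90', '276:93', '282:95', '288:99', '294:102', '300:96', '306:89', '312:75', '318:60', '324:66', '330:72', '336:95', '342:118', '348:130', '354:143', '360:145', '366:148', '372:148', '378:148', '384:148', '390:147']
360 ['270:92', '276:91', '282:90', '288:94', '294:98', '300:98', '306:99', '312:85', '318:71', '324:59', '330:46', '336:64', '342:82', '348:108', '354:135', '360:141', '366:148', '372:148', '378:148', '384:144', '390:140']
375 ['270:101', '276:97', '282:93', '288:92', '294:92', '300:93', '306:94', '312:87', '318:80', '324:67', '330:53', '336:58', '342:63', '348:94', '354:125', '360:136', '366:146', '372:147', '378:147', '384:136', '390:125']
0 [347, 355, 359]
0.002 [340, 347, 351]
0.004 [332, 340, 344]
0.006 [325, 332, 337]
0.008 [317, 325, 329]
[(array([-0.1361,  0.0029,  0.1771]), 0.69), (array([ 0.1193, -0.0251,  0.0207]), 0.24)]
```

Call:
{"fn": "arm_command", "kwargs": {
  "motion": [
    [0,0,0,-8.5],
    [0,0,0,-8.5],
    [0,0,0,-8.5],
    [0,0,0,-8.5],
    [0,0,0,-8.5],
    [0,0,0,-8.5],
    [0,0,0,-8.5],
    [0,0,0,-8.5],
    [0,0,0,-8.5],
    [0,0,0,-8.5],
    [0,0,0,-8.5],
    [0,0,0,-8.5]
  ]
}}

```text
time_s: 34.5
eef_pos: [0.5074, -0.1007, 0.2501]
eef_rot: [-2.004, -2.413, 0.003]
ft_force: [0.1, -0.6, 0.2]
opening: 0.0425
grasp_force: 0.0
```

Call:
{"fn": "arm_command", "kwargs": {
  "motion": [
    [-0.033,-0.001,0,0],
    [-0.033,-0.001,0,0],
    [-0.033,-0.001,0,0],
    [-0.034,0,0,0],
    [0,0,0,0],
    [0,0,0,0]
  ]
}}

```text
time_s: 35.1
eef_pos: [0.5283, -0.2322, 0.2502]
eef_rot: [-2.013, -2.405, 0.0]
ft_force: [0.5, 0.2, 0.2]
opening: 0.0422
grasp_force: 0.0
```

```bash
python3 - <<'E'
from gap import *
go([*(o-.137*X),.158],10.6)
E
```

```text
t 35.1 pos [ 0.5283 -0.2322  0.2502] yaw_y 10.2 z-axis [-0.004  0.003 -1.   ] turn -0.4 then shift [-0.0027  0.005   0.0922] j6 -0.71
```

Call:
{"fn": "arm_command", "kwargs": {
  "motion": [
    [-0.002,0.005,0,0],
    [0,0,0.03,0],
    [0,0,0.03,0],
    [0,0,0.02,0],
    [0,0,0.012,0],
    [0,0,0,0],
    [0,0,0,0]
  ]
}}

```text
time_s: 35.8
eef_pos: [0.5352, -0.2332, 0.1615]
eef_rot: [2.013, 2.411, 0.001]
ft_force: [0.6, -0.0, -0.2]
opening: 0.0424
grasp_force: 0.0
```

Call:
{"fn": "arm_command", "kwargs": {
  "motion": [
    [0,0,0,0],
    [0,0,0,0],
    [0,0,0,0],
    [0,0,0,0]
  ],
  "claw": 0.1,
  "grip_force": 15
}}

```text
time_s: 36.2
eef_pos: [0.5342, -0.2341, 0.1618]
eef_rot: [2.013, 2.411, -0.002]
ft_force: [-2.0, -0.4, 5.4]
opening: 0.0241
grasp_force: 15.0
```

Call:
{"fn": "arm_command", "kwargs": {
  "motion": [
    [-0.0075,0,0.003,0],
    [-0.0115,0,0.006,0],
    [-0.0105,0,0.007,0],
    [-0.01,0,0.008,0],
    [-0.009,0,0.009,0],
    [-0.008,0,0.0095,0],
    [-0.007,0,0.0105,0],
    [-0.0055,0,0.011,0],
    [-0.0045,0,0.0115,0],
    [-0.003,0,0.012,0],
    [-0.002,0,0.012,0],
    [-0.0005,0,0.012,0]
  ]
}}

```text
time_s: 37.4
eef_pos: [0.5512, -0.318, 0.0519]
eef_rot: [2.005, 2.402, -0.008]
ft_force: [-2.1, -10.3, 7.7]
opening: 0.0239
grasp_force: 15.0
```

Call:
{"fn": "arm_command", "kwargs": {
  "motion": [
    [0,0,0.003,0],
    [0,0,0.002,0],
    [0,0,0,0],
    [0,0,0,0]
  ]
}}

```text
time_s: 37.8
eef_pos: [0.551, -0.3179, 0.0464]
eef_rot: [2.005, 2.403, -0.008]
ft_force: [-1.0, -11.9, 3.5]
opening: 0.0244
grasp_force: 15.0
```

Call:
{"fn": "arm_command", "kwargs": {
  "motion": [
    [0,0,0.002,0],
    [0,0,0,0],
    [0,0,0,0]
  ]
}}

```text
time_s: 38.1
eef_pos: [0.5511, -0.3179, 0.0447]
eef_rot: [2.005, 2.403, -0.008]
ft_force: [0.2, -10.9, 3.6]
opening: 0.024
grasp_force: 15.0
```

Call:
{"fn": "arm_command", "kwargs": {
  "motion": [
    [0,0,0.002,0],
    [0,0,0,0],
    [0,0,0,0]
  ]
}}

```text
time_s: 38.4
eef_pos: [0.5511, -0.3179, 0.0428]
eef_rot: [2.005, 2.403, -0.008]
ft_force: [-1.3, -10.7, 5.1]
opening: 0.0238
grasp_force: 15.0
```

Call:
{"fn": "arm_command", "kwargs": {
  "motion": [
    [0,0,0.002,0],
    [0,0,0,0],
    [0,0,0,0]
  ]
}}

```text
time_s: 38.7
eef_pos: [0.551, -0.3178, 0.0407]
eef_rot: [2.005, 2.403, -0.008]
ft_force: [-1.8, -10.2, 4.4]
opening: 0.0237
grasp_force: 15.0
```

Call:
{"fn": "arm_command", "kwargs": {
  "motion": [
    [0,0,0.003,0],
    [0,0,0,0],
    [0,0,0,0]
  ]
}}

```text
time_s: 39.0
eef_pos: [0.551, -0.3177, 0.0376]
eef_rot: [2.005, 2.403, -0.008]
ft_force: [-0.2, -11.1, 5.1]
opening: 0.024
grasp_force: 15.0
```

```bash
python3 - <<'E'
from gap import *
s=arm.state();print(s['ft_force'],s['wrist_torque']);go([0,0,0],10.6)
for cam in ('side','top'):
    img,_=optics.camera(cam)
    for l in ('lever_grip','cam_pin','valve_center','rubber_foot'): print(cam,l,[ (np.round(pl(q['position']),4),round(q['p'],2)) for q in nets.pinpoint(l,cam)[:6] if abs(pl(q['position'])[1])<.05][:2])
    if cam=='side': cv2.imwrite('pics/cl.png',cv2.resize(img[220:420,270:500],None,fx=3,fy=3))
E
```

```text
[ -0.21040469 -11.10030199   5.08547335] [-1.66527216  0.33314954  0.18884388]
t 39.0 pos [ 0.551  -0.3177  0.0376] yaw_y 10.3 z-axis [ 0.006 -0.011 -1.   ] turn -0.3 then shift [ 0.414  -0.4833  0.0308] j6 -0.81
side lever_grip [(array([-0.2191,  0.0012,  0.0705]), 0.77)]
side cam_pin [(array([-0.0881, -0.0058,  0.0638]), 0.91)]
side valve_center [(array([ 0.1334, -0.003 ,  0.0488]), 0.71), (array([ 0.6078, -0.0487,  0.0356]), 0.7)]
side rubber_foot [(array([0.0756, 0.0041, 0.0371]), 0.57)]
top lever_grip [(array([-2.176e-01,  2.000e-04,  7.080e-02]), 0.66)]
top cam_pin [(array([-0.09  ,  0.0019,  0.0634]), 0.68), (array([0.0578, 0.0019, 0.022 ]), 0.57)]
top valve_center [(array([0.1373, 0.0038, 0.053 ]), 0.98), (array([ 0.6033, -0.0459,  0.0343]), 0.55)]
top rubber_foot []
```

View pics/cl.png

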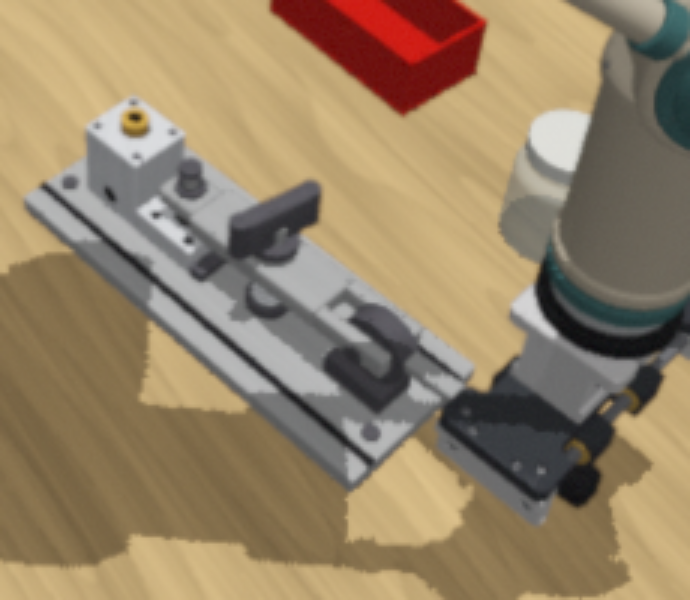

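The valve body is still home and the lever is nearly down, but the pads have slid down its grip. I'll let go and press it closed from above with shut fingers.

Call:
{"fn": "arm_command", "kwargs": {
  "motion": [
    [0,0,0,0],
    [0,0,0,0],
    [0,0,0,0],
    [0,0,-0.03,0],
    [0,0,-0.03,0],
    [0,-0.002,-0.01,0]
  ],
  "claw": 0.5
}}

```text
time_s: 40.1
eef_pos: [0.5485, -0.3121, 0.108]
eef_rot: [2.01, 2.408, 0.002]
ft_force: [0.5, 0.2, 0.1]
opening: 0.0466
grasp_force: 0.0
```

Call:
{"fn": "arm_command", "kwargs": {
  "motion": [
    [0,0,0,0],
    [0,0,0,0],
    [0,0,0,0],
    [0,0,0,0],
    [0,0,0,0],
    [0,0,0,0]
  ],
  "claw": 0
}}

```text
time_s: 40.7
eef_pos: [0.5465, -0.3115, 0.1047]
eef_rot: [-2.014, -2.41, -0.0]
ft_force: [0.2, 0.1, -0.2]
opening: 0.0023
grasp_force: 0.0
```

Call:
{"fn": "arm_command", "kwargs": {
  "motion": [
    [0,0,0.01,0],
    [0,0,0.005,0],
    [0,0,0,0],
    [0,0,0,0]
  ]
}}

```text
time_s: 41.1
eef_pos: [0.5465, -0.3115, 0.0899]
eef_rot: [-2.014, -2.41, -0.0]
ft_force: [0.5, 0.2, 1.0]
opening: 0.0006
grasp_force: 0.0
```

Call:
{"fn": "arm_command", "kwargs": {
  "motion": [
    [0,0,0.003,0],
    [0,0,0.003,0],
    [0,0,0.002,0],
    [0,0,0,0],
    [0,0,0,0]
  ]
}}

```text
time_s: 41.6
eef_pos: [0.5472, -0.3121, 0.0831]
eef_rot: [2.013, 2.41, -0.0]
ft_force: [0.0, 0.2, 4.0]
opening: 0.0008
grasp_force: 2.3
```

Call:
{"fn": "arm_command", "kwargs": {
  "motion": [
    [0,0,0.002,0],
    [0,0,0.002,0],
    [0,0,0,0],
    [0,0,0,0]
  ]
}}

```text
time_s: 42.0
eef_pos: [0.5478, -0.3122, 0.0826]
eef_rot: [2.011, 2.408, 0.001]
ft_force: [-2.7, 2.4, 21.2]
opening: 0.0006
grasp_force: 10.3
```

Call:
{"fn": "arm_command", "kwargs": {
  "motion": [
    [0,0,-0.01,0],
    [0,0,-0.03,0],
    [0,0,-0.04,0],
    [-0.02,-0.02,-0.04,0],
    [-0.02,-0.03,0,0],
    [0,-0.03,0,0],
    [0,0,0,0]
  ]
}}

```text
time_s: 42.7
eef_pos: [0.4717, -0.3657, 0.1981]
eef_rot: [-2.016, -2.406, 0.001]
ft_force: [-0.3, -0.8, 0.0]
opening: 0.0006
grasp_force: 0.0
```

```bash
python3 - <<'E'
from gap import *
s=arm.state();print(s['time_s'],s['ft_force'])
img,d,c,K=cloud('side'); h=np.load('home_side.npy'); n5=np.load('n5.npy')
print('block',shift(h,img.astype(float),(120,40,230,130),c,K),'rubber',shift(n5,img.astype(float),(325,290,385,370),c,K),'knob vs n5',shift(n5,img.astype(float),(325,70,470,240),c,K),'nose',shift(n5,img.astype(float),(240,150,330,270),c,K))
for l in ('lever_grip','cam_pin'): print(l,[np.round(pl(q['position']),4) for q in nets.pinpoint(l,'side')[:1]])
cv2.imwrite('pics/fin.png',cv2.resize(img[220:420,270:500],None,fx=3,fy=3))
E
```

```text
42.7 [-0.27741861 -0.8300977   0.02328721]
block (0.998, 0.0, 0.0) rubber (0.913, 0.20000000000000018, 0.7000000000000002) knob vs n5 (0.871, -0.8999999999999999, 0.2999999999999998) nose (0.897, -1.2000000000000002, 1.2999999999999998)
lever_grip []
cam_pin [array([-0.0904, -0.0059,  0.0651])]
```

View pics/fin.png

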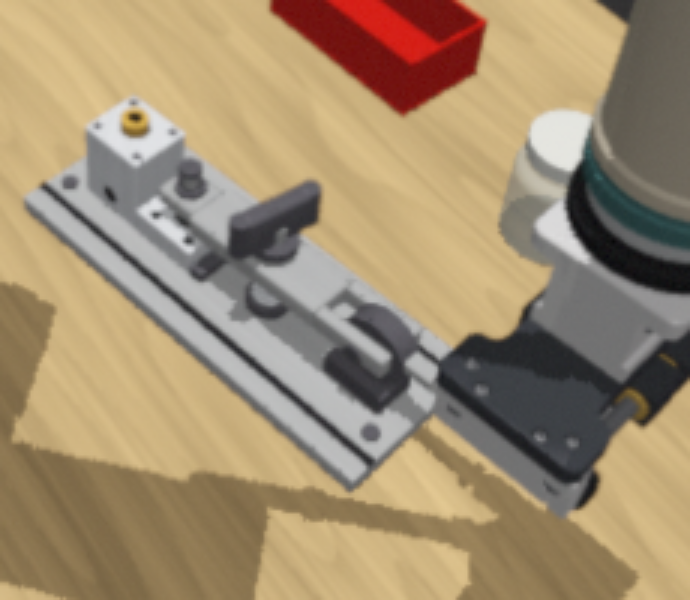

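The valve body hasn't moved, the strap nose is down, the cam pin is at its closed height and the gripper is clear. Handing in.

```bash
python3 -c "
from bench import arm
print(arm.sign_off())"
```

```text
the job is handed in; nothing more can be done
None
```

I handed the job in at about 43 s: the valve body is clamped against the end stop and side rail, and the lever is pressed closed against its stop. I turned the nut about 1.7 mm past first touch and backed it off, then re-tightened it to the touch point measured in the pictures (good to about 0.2 mm). I couldn't read the spindle travel directly to confirm it.

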